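Lock the panel rest with a mallet blow

ROBOT

A 6-joint arm with a two-finger parallel gripper is mounted at the origin on the work surface. World frame = base frame: x ahead of the robot, y to its left, z up, the work surface at z = 0. Lengths are in m, angles in rad, forces in N, time in s.
With the tool pointing down it reaches from about 0.275 to 0.825 m from the base axis. Payload 4.9 kg.
Tool frame: the origin (TCP) lies midway between the tips of the shut fingers; the grasp point (between the pads) lies 19 mm behind it (grip_point_offset is the distance from the TCP to the grasp point, in m); z points along the fingers, y is the line along which they close (so a half turn about z gives the same grasp; the last joint's range is limited). The gripper opens to 85 mm and grips with 20 to 120 N. Pads are 22 mm wide; open, the fingers measure 114 mm over their backs; the gripper's body (76 mm by 85 mm) begins 54 mm behind the grasp point. The pads swing forward as they close: fully open they stand 13 mm farther back than shut.
Start: joints at [-1.267, 0.326, -0.193, 1.052, 0, 1.437], TCP at [0.233, -0.498, 0.231] pointing down, gripper open.
Joint ranges: [-2.65, 2.65], [-0.97, 1.79], [-1.3, 1.35], [-1.93, 2.1], [-1.47, 1.37], [-3.14, 3.14]. Speed limits (rad/s): [2.57, 2.57, 3.14, 3.14, 3.14, 3.14].

INTERFACE

Orientations are given as a rotation vector (axis times angle).
In Python, from cell import * gives the robot as it stands. Calls block until the motion is done:
- movep(position, orientation): joint-space move of the TCP to a pose.
- move_l(position, velocity=0.15, rot=None, until_force=None): straight line of the TCP; rot=None keeps the orientation; velocity is the mean speed in m/s. With until_force (N) it stops when the force on the tool has changed by that much, and returns True; else False.
- set_joints(angles): joint-space move.
- let_go() and grab(newtons=None): open the fingers fully, or close them until they stop; newtons is the grip in N (None keeps the last).
- sleep(seconds).
- ik(position, orientation): joint angles nearest the present ones, or None.
- get_state(): the state.
- grab_frame(name): name is "side" or "top" or "wrist"; returns a dict with "img" (420x560x3 uint8, red, green, blue), "fx", "fy", "cx", "cy" (pixels), "cam_to_world" (4x4, takes a point from camera to world coordinates); the wrist camera has in their place "T_tool_cam" (4x4, takes a point from camera to tool coordinates, whose origin is the TCP and whose axes are the flange's). Camera axes: x right, y down, z forward; pixel columns grow to the right and rows downward; lengths in m; the calibration is good to about 2 mm. A picture is of the moment at which its call begins: read the wrist's pose just before it. There is no depth.
A pose or a line that the arm cannot do raises MotionError and nothing moves.
- sign_off(): hands the job in; it is judged then, once.
Trained networks look in the newest picture that a camera, given by its name, has taken for a name from the list of things; names that differ only in an ending like _2 or _b are one class to them, and where a whole thing is asked for, a point or a joint stands for the part that bears it (a point fixed in the world has none). Each returns a list of dicts, best first, with "score" (0 to 1); they miss things now and then, are a little off and sometimes report something else, mostly with a low value. They report only what shows in the picture. A call takes as long as a camera call. They do not tell look-alikes from the thing itself.
- spot_in(camera, name): "centre" ([column, row] in pixels, amid what is visible of it).
- silhouettes(camera, name): "mask" (420x560 bool, what is visible of it) and "centre" ([column, row] in pixels, amid what is visible of it).
- tip_of(camera, name): "centre" ([column, row] in pixels: a listed point, or the origin of a listed thing).
The state is a dict: "clock": time; "q": joint angles; "joint_velocities": joint speeds; "tau": joint torques, N m; "position": TCP position; "eef_rot": TCP orientation; "contact_force": force on the tool from outside, world axes, zero at the start; "wrist_torque": the same for the moment, N m; "finger_gap": opening from 0.0 (shut) to 1.0 (fully open); "grasp_force": force on a finger pad.
Only numpy, scipy, OpenCV 4.12 (cv2) and the standard library are available. Lean on these libraries where they do the work, as an engineer would, in place of code of your own. Each camera call takes 0.05 s, during which the arm holds its last target. There are 200 camera calls.

TASK

Pull the bar of the panel rest out until its snap button clicks up, then take the rubber mallet and strike the sprung locking pin down, with a real blow rather than a slow push, until it catches fully down. Touch the pin only with the mallet, do not disturb the paint pail, the tubs or the scraper, and finally stand the mallet back on the bench upright on its head.

Things in the scene. Friction and masses are not known exactly. Their poses are not given: they have to be found in the camera images.
- rest: panel rest bolted to the bench: base plate 170 x 110 x 10 mm with a grey square sleeve (170 long, 48 wide, top at 54 mm) lying along its x axis. Origin: centre of the plate's underside, on the bench; its +x axis is the way the bar pulls out, z up. The pin is at x = -45 mm, the button's window in the sleeve's roof at x = +55 mm.
- bar (a joint): how far the aluminium bar (34 mm square) is pulled out of the sleeve, m: 0 to 0.072 at its stop, starts between 0 and 0.035. It runs along +x of the rest, stiff by 3 to 8 N. At 0.070 and more the snap button pops up and then keeps the bar from going back in.
- bar_post (a point): the bar's upright end post, to pull by: 20 mm along the bar, 30 mm across it, from the bar up to 126 mm over the bench. Point: on its axis, 100 mm above the bench; it lies 115 mm + the bar's value along the rest's x. Axes as the rest's.
- button (a joint): sprung snap button (14 mm wide, steel dome) that rides on the bar under the sleeve's roof, m: 0 hidden, 0.010 fully out; out it stands 6 mm proud of the roof through the window
- pin (a joint): travel of the sprung locking pin, m: 0 up, 0.020 at the bottom. It goes straight down; a spring returns it (2 to 5 N) until at about 0.0185 a catch holds it by itself; the catch makes it need 10 to 13 N near 0.005, and past 0.012 it snaps down. Until the bar is out the pin is blocked by the bar.
- pin_top (a point): centre of the top of the pin's round flat steel head (40 mm across, 16 mm thick), 112 mm above the bench when up, 93 mm when caught down; nothing within 60 mm sideways of it is higher than 70 mm
- mallet_head (a point): rubber mallet, standing on one face of its head: black cylinder 52 mm across, 80 mm high, axis vertical (its z). Point: centre of the head, 40 mm above the lower striking face. The wooden handle (24 mm wide, 30 mm high, flat sides) leaves it along the mallet's -x axis at the same height and ends 157 mm from here. 0.36 kg (0.8 to 1.2 times); it balances about 15 mm from the head's axis towards the handle.
- mallet_grip (a point): point in the middle of the mallet's handle, 50 mm from the head's axis and 24 mm from the head's side, 40 mm above the lower face; axes as mallet_head
- pail: paint pail with lid, 128 mm across, 124 mm high, bystander. Origin: centre of its underside
- tub_low: paint tub with lid, 88 mm across, 62 mm high, bystander; a second one stands on it. Origin: centre of its underside
- tub_top: second paint tub, on top of the first, same size, bystander. Origin: centre of its underside
- scraper: filling scraper lying flat, 170 x 60 x 20 mm, bystander. Origin: under the middle, where blade and handle meet
Things that resemble listed ones, but are neither listed nor needed, are in the scene too. There is more than one size of the part that bears mallet_head; the job needs the smallest.

How it is judged:
By the outcome, as a careful person would: the job done as asked, in the order asked, and still so for the second after the job is handed in, with the robot touching nothing.
It also fails if it takes over 64 s, if anything falls off the work surface, if the arm or the gripper's body presses on something with over 40 N, if the wrist force passes 120 N, or if a joint passes its speed limit or range.

## Working session

There is one attempt and no reset: what is moved stays moved. The work goes in short steps, each a Python script; the robot and the scene stay as the last script left them, time stands still between calls to the robot, and variables do not carry over. Pictures are saved under pics/ and viewed, at most 10 in all, crops included, and the job is handed in when it is done.

```bash
ls; mkdir -p pics
cat > h.py <<'E'
from cell import *
import numpy as np, cv2
from scipy.spatial.transform import Rotation as R
def ray(f,px,T=None):
    T=np.array(f["cam_to_world"]) if T is None else T
    d=T[:3,:3]@np.array([(px[0]-f["cx"])/f["fx"],(px[1]-f["cy"])/f["fy"],1.])
    return T[:3,3],d/np.linalg.norm(d)
def at_z(f,px,z,T=None):
    o,d=ray(f,px,T); return o+d*(z-o[2])/d[2]
def proj(f,p,T=None):
    T=np.array(f["cam_to_world"]) if T is None else T
    c=np.linalg.inv(T)@np.append(p,1); return np.array([f["fx"]*c[0]/c[2]+f["cx"],f["fy"]*c[1]/c[2]+f["cy"]])
def wristT(f,s):
    T=np.eye(4);T[:3,:3]=R.from_rotvec(s["eef_rot"]).as_matrix();T[:3,3]=s["position"]; return T@np.array(f["T_tool_cam"])
def down(yaw): # tool z down, tool y along (cos yaw, sin yaw)
    y=np.array([np.cos(yaw),np.sin(yaw),0]);z=np.array([0,0,-1.]);x=np.cross(y,z)
    return R.from_matrix(np.c_[x,y,z]).as_rotvec()
def tri(f1,p1,f2,p2):
    o1,d1=ray(f1,p1);o2,d2=ray(f2,p2)
    A=np.c_[d1,-d2];t=np.linalg.lstsq(A,o2-o1,rcond=None)[0]
    a,b=o1+d1*t[0],o2+d2*t[1]; return (a+b)/2,np.linalg.norm(a-b)
E
python3 - <<'E'
from h import *
Z=dict(rest=0,bar_post=.1,pin_top=.112,mallet_head=.04,mallet_grip=.04,pail=0,tub_low=0,scraper=0)
for c in("side","top"):
    f=grab_frame(c);cv2.imwrite(f"pics/{c}0.png",f["img"][:,:,::-1])
    print(c,np.round(f["cam_to_world"],3).tolist(),f["fx"])
    for n in Z:
        for d in tip_of(c,n)[:4]:
            print(n,np.round(d["centre"]),round(d["score"],2),np.round(at_z(f,d["centre"],Z[n]),3))
E
```

```text
pics
side [[-0.983, -0.122, 0.139, 0.418], [-0.185, 0.645, -0.741, 0.899], [0.0, -0.754, -0.657, 0.871], [0.0, 0.0, 0.0, 1.0]] 417.35537642923526
rest [274. 268.] 0.89 [ 0.563  0.13  -0.   ]
bar_post [283. 283.] 0.7 [0.517 0.262 0.1  ]
pin_top [275. 232.] 0.65 [0.565 0.102 0.112]
pin_top [349. 389.] 0.23 [0.35  0.502 0.112]
mallet_head [290. 140.] 0.96 [ 0.616 -0.492  0.04 ]
mallet_head [287. 183.] 0.95 [ 0.584 -0.213  0.04 ]
mallet_grip [238. 159.] 0.76 [ 0.781 -0.325  0.04 ]
mallet_grip [309. 190.] 0.68 [ 0.507 -0.192  0.04 ]
mallet_grip [300. 133.] 0.68 [ 0.584 -0.548  0.04 ]
pail [350. 389.] 0.67 [ 0.337  0.442 -0.   ]
scraper [220. 233.] 0.89 [0.749 0.021 0.   ]
top [[0.001, -0.991, 0.133, 0.363], [-1.0, -0.001, 0.007, -0.015], [-0.007, -0.133, -0.991, 1.718], [0.0, 0.0, 0.0, 1.0]] 501.5824689481005
rest [239. 214.] 0.59 [0.559 0.137 0.   ]
bar_post [198. 220.] 0.63 [0.526 0.26  0.1  ]
pin_top [252. 209.] 0.52 [0.561 0.086 0.112]
mallet_head [342. 206.] 0.7 [ 0.58  -0.212  0.04 ]
mallet_head [414. 199.] 0.68 [ 0.606 -0.454  0.04 ]
mallet_head [381. 135.] 0.56 [ 0.826 -0.35   0.04 ]
mallet_head [250. 209.] 0.2 [0.57  0.099 0.04 ]
mallet_grip [431. 205.] 0.68 [ 0.583 -0.511  0.04 ]
mallet_grip [370. 151.] 0.66 [ 0.771 -0.312  0.04 ]
mallet_grip [336. 220.] 0.6 [ 0.535 -0.19   0.04 ]
pail [152. 279.] 0.59 [0.337 0.429 0.   ]
pail [406. 268.] 0.16 [ 0.373 -0.432  0.   ]
tub_low [408. 272.] 0.54 [ 0.361 -0.437  0.   ]
scraper [275. 160.] 0.64 [0.749 0.016 0.   ]
```

View pics/side0.png

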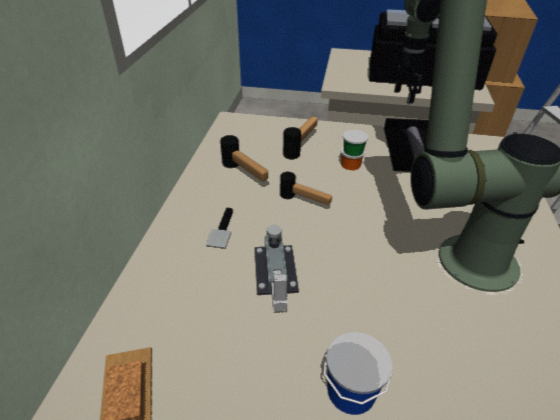

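View pics/top0.png

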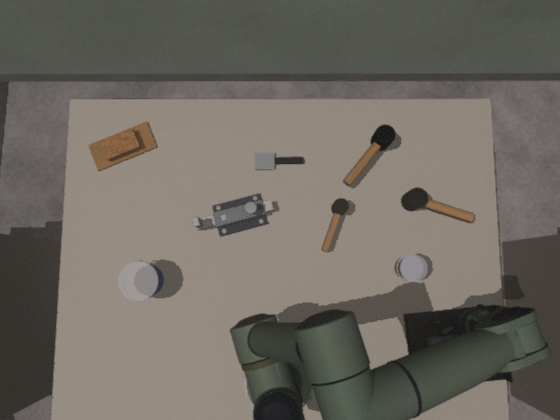

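The smallest mallet candidates are side (288,185), side (292,143) and side (230,150), which match top (341,206), (416,199) and (384,136). The one at side (288,185) / top (341,206) is clearly the smallest: its head is about 16 px across, and 52 mm at that range should be 16 px. The rest, with its post towards +y, is at top (239,214). I'll look at both close up on the way.

Run:
```python
from h import *
s=get_state();p=np.array(s["position"])
move_l([p[0],p[1],.38],.4)
def go(p,yaw):
    best=None
    for y in (yaw,yaw+np.pi):
        q=ik(p,down(y))
        if q is not None and (best is None or abs(q[5])<best[0]): best=(abs(q[5]),y)
    print("q6",best); movep(p,down(best[1]))
def look(name,pts):
    s=get_state();f=grab_frame("wrist");T=wristT(f,s)
    cv2.imwrite(f"pics/{name}.png",f["img"][:,:,::-1])
    print(name,s["clock"],np.round(s["position"],3),np.round(T[:3,3],3))
    for n,z in pts.items():
        for d in tip_of("wrist",n)[:3]: print(n,np.round(d["centre"]),round(d["score"],2),np.round(at_z(f,d["centre"],z,T),4))
go([.52,-.20,.36],np.radians(71.6)); look("wm",dict(mallet_head=.04,mallet_grip=.04))
go([.53,.17,.36],np.radians(103.5)); look("wr",dict(rest=0,bar_post=.1,pin_top=.112))
im=np.hstack([cv2.resize(cv2.imread(f"pics/{n}.png"),(400,300)) for n in("wm","wr")]);cv2.imwrite("pics/w.png",im)
```

```text
q6 (np.float64(0.17852483924083185), np.float64(1.24965574442794))
wm 2.9583 [ 0.52  -0.2    0.359] [ 0.449 -0.176  0.503]
mallet_head [143. 276.] 0.85 [ 0.611  -0.4538  0.04  ]
mallet_head [290. 211.] 0.82 [ 0.5824 -0.2037  0.04  ]
mallet_head [253. 369.] 0.82 [ 0.8305 -0.3506  0.04  ]
mallet_grip [100. 276.] 0.87 [ 0.5901 -0.5161  0.04  ]
mallet_grip [293. 174.] 0.64 [ 0.5317 -0.1826  0.04  ]
mallet_grip [264. 335.] 0.6 [ 0.7725 -0.3097  0.04  ]
q6 (np.float64(0.05785262483772291), np.float64(1.806415775814131))
wr 4.4917 [0.53  0.169 0.36 ] [0.458 0.153 0.503]
rest [252. 178.] 0.83 [0.5602 0.1348 0.    ]
bar_post [356. 190.] 0.73 [0.5246 0.2678 0.1   ]
pin_top [213. 192.] 0.8 [0.5662 0.0963 0.112 ]
```

View pics/w.png

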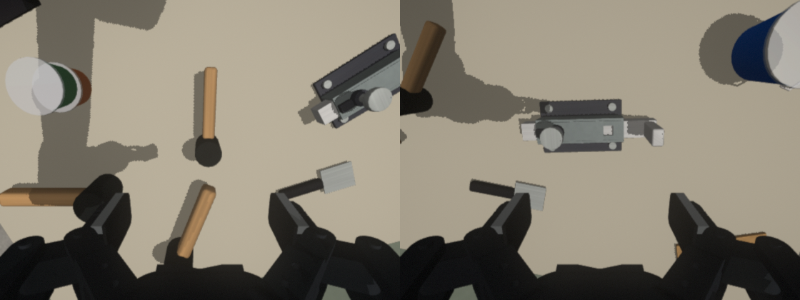

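The left half shows the chosen small mallet: head at full-frame (290,211), handle running up the image, clear of its neighbours. The right half shows the rest: pin head at (213,192), empty window in the roof, post at (356,190), roughly 16 mm out. Next I pull the bar.

Run:
```python
from h import *
u=np.array([.5246-.5662,.2678-.0963,0]);u/=np.linalg.norm(u)
post=np.array([.5246,.2678,0]);yaw=np.arctan2(u[1],u[0])
movep(post+[0,0,.20],down(yaw))
move_l(post+[0,0,.086],.15,until_force=10)
grab(50);s=get_state();p=np.array(s["position"]);print(np.round(p,4),s["finger_gap"],s["grasp_force"])
hit=move_l(p+u*.075,.10,until_force=22)
s=get_state();d=(np.array(s["position"])-p);print(hit,d@u,s["contact_force"],s["clock"])
let_go();print(np.round(get_state()["position"],4))
p=np.array(get_state()["position"]);move_l(p+[0,0,.12],.3)
P=[.53,.17,.36];movep(P,down(yaw))
s=get_state();f=grab_frame("wrist");T=wristT(f,s)
cv2.imwrite("pics/wr2.png",cv2.resize(f["img"][130:270,160:440,::-1],(800,400)))
for n,z in dict(rest=0,bar_post=.1,button=.06,pin_top=.112).items():
  for d in tip_of("wrist",n)[:2]: print(n,np.round(d["centre"]),round(d["score"],2),np.round(at_z(f,d["centre"],z,T),4))
print(s["clock"])
```

```text
[0.5248 0.2676 0.0864] 0.2295263663207762 48.790855407714844
True 0.05098234283497171 [-0.28670677 -8.37077763  6.89694752] 7.5583
[0.511  0.3169 0.0857]
rest [250. 177.] 0.73 [0.5578 0.1331 0.    ]
bar_post [396. 189.] 0.65 [0.5092 0.3166 0.1   ]
bar_post [252. 180.] 0.63 [0.541  0.1397 0.1   ]Traceback (most recent call last):
  File "<stdin>", line 15, in <module>
ValueError: it knows: bar_post, mallet_grip, mallet_head, pail, pin_top, rest, scraper, tub_low, tub_top
```

View pics/wr2.png

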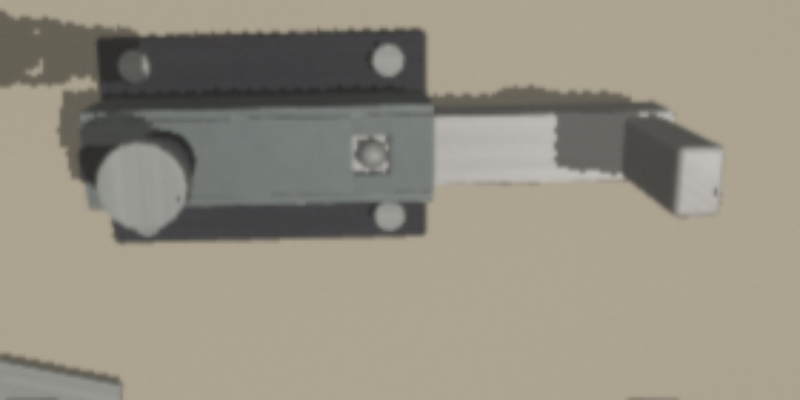

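The crop shows the dome filling the window at crop (370,153), so the button is probably up. The estimated extension is 68±4 mm, too close to 70 mm to be sure, so I'll regrip, pull against the stop and then test it with a backward push.

Run:
```python
from h import *
u=np.array([.5246-.5662,.2678-.0963,0]);u/=np.linalg.norm(u);yaw=np.arctan2(u[1],u[0])
pt=np.array([.511,.3169,0])+u*.001
movep(pt+[0,0,.2],down(yaw));move_l(pt+[0,0,.086],.2,until_force=10);grab(60)
s=get_state();p=np.array(s["position"])
h=move_l(p+u*.02,.05,until_force=30);a=np.array(get_state()["position"]);print("pull",h,(a-p)@u)
h=move_l(a-u*.012,.05,until_force=18);b=np.array(get_state()["position"]);print("push",h,(b-a)@u)
let_go();p=np.array(get_state()["position"]);move_l(p+[0,0,.12],.3);print(get_state()["clock"])
```

```text
pull True -0.0002831209789640119
push True -0.0028159907499914617
13.675
```

The bar is at its stop and it held against the backward push, so the button is locked. Next is the mallet, with a closer look before gripping.

Run:
```python
from h import *
yaw=np.radians(67.4)
movep([.50,-.02,.36],down(yaw))
movep([.53,-.183,.24],down(yaw))
s=get_state();f=grab_frame("wrist");T=wristT(f,s)
out={}
for n in("mallet_head","mallet_grip"):
  for d in tip_of("wrist",n)[:3]:
    print(n,np.round(d["centre"]),round(d["score"],2),np.round(at_z(f,d["centre"],.04,T),4))
im=f["img"][:,:,::-1].copy()
hsv=cv2.cvtColor(im,cv2.COLOR_BGR2HSV);m=cv2.inRange(hsv,(5,110,60),(20,255,255))
n,l,st,c=cv2.connectedComponentsWithStats(m)
for i in range(1,n):
  if st[i,4]>500:
    r=cv2.minAreaRect(np.argwhere(l==i)[:,::-1].astype(np.float32));b=cv2.boxPoints(r)
    e=[(b[j]+b[(j+1)%4])/2 for j in range(4)];L=[np.linalg.norm(b[j]-b[(j+1)%4]) for j in range(4)]
    k=int(np.argmin(L[:2]));print("handle",np.round(c[i]),np.round(L[:2]),[np.round(at_z(f,e[j],.055,T),4) for j in(k,k+2)])
    cv2.drawContours(im,[np.int32(b)],0,(0,255,0),1)
cv2.imwrite("pics/wm2.png",im);print(s["clock"])
```

```text
mallet_head [ 93. 331.] 0.74 [ 0.6094 -0.4603  0.04  ]
mallet_head [274. 236.] 0.61 [ 0.5802 -0.2072  0.04  ]
mallet_head [488. 272.] 0.42 [0.7161 0.004  0.04  ]
mallet_grip [ 39. 336.] 0.9 [ 0.5905 -0.5258  0.04  ]
mallet_grip [277. 189.] 0.88 [ 0.5322 -0.1841  0.04  ]
handle [274. 148.] [ 23. 134.] [array([ 0.4322, -0.1489,  0.055 ]), array([ 0.5554, -0.1934,  0.055 ])]
handle [ 41. 136.] [42. 75.] [array([ 0.3551, -0.3673,  0.055 ]), array([ 0.4206, -0.3856,  0.055 ])]
handle [276. 340.] [77. 27.] [array([ 0.6553, -0.2199,  0.055 ]), array([ 0.737 , -0.2864,  0.055 ])]
handle [ 19. 331.] [60. 35.] [array([ 0.591 , -0.4858,  0.055 ]), array([ 0.5681, -0.5532,  0.055 ])]
15.8833
```

View pics/wm2.png

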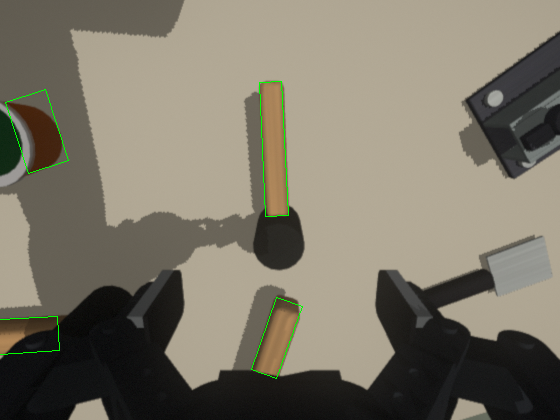

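The close crop confirms the choice: a smallish black head at (277,240), its handle cleanly boxed from (275,215) to (271,82), nothing in the finger path. Now I grasp, lift and strike.

Run:
```python
from h import *
import json
h=np.array([-.1232,.0445,0]);h/=np.linalg.norm(h);yaw=np.arctan2(h[1],h[0])-np.pi/2
end=np.array([.4322,-.1489,0]);g=end-h*(.157-.050)
movep(g+[0,0,.16],down(yaw));move_l(g+[0,0,.022],.15,until_force=10)
grab(110);s=get_state();p0=np.array(s["position"]);print(np.round(p0,4),s["finger_gap"],s["grasp_force"])
move_l(p0+[0,0,.20],.25);s=get_state();print(np.round(s["contact_force"],2),np.round(s["wrist_torque"],2))
z0=p0[2]
pin=np.array([.5665,.095,0]);t=pin+h*.050
json.dump(dict(p0=p0.tolist(),t=t.tolist(),yaw=yaw),open("m.json","w"))
move_l([*t[:2],p0[2]+.20],.3)
f=grab_frame("side");cv2.imwrite("pics/s2.png",cv2.resize(f["img"][120:300,170:410,::-1],(800,600)))
s=get_state();f=grab_frame("wrist");T=wristT(f,s);cv2.imwrite("pics/w2.png",f["img"][:,:,::-1])
for d in tip_of("wrist","mallet_head")[:2]: print(np.round(d["centre"]),d["score"],np.round(at_z(f,d["centre"],s["position"][2]+.019,T)-pin,4))
for d in tip_of("wrist","pin_top")[:2]: print("pin",np.round(d["centre"]),d["score"],np.round(at_z(f,d["centre"],.112,T),4))
print(s["clock"])
```

```text
[ 0.5329 -0.1855  0.0225] 0.26575206606363033 107.35686779022217
[-0.43  0.51 -2.94] [0.05 0.15 0.06]
[276. 390.] 0.74 [-1.000e-04 -1.900e-03  2.412e-01]
pin [279. 292.] 0.54 [0.5885 0.087  0.112 ]
20.25
```

View pics/s2.png

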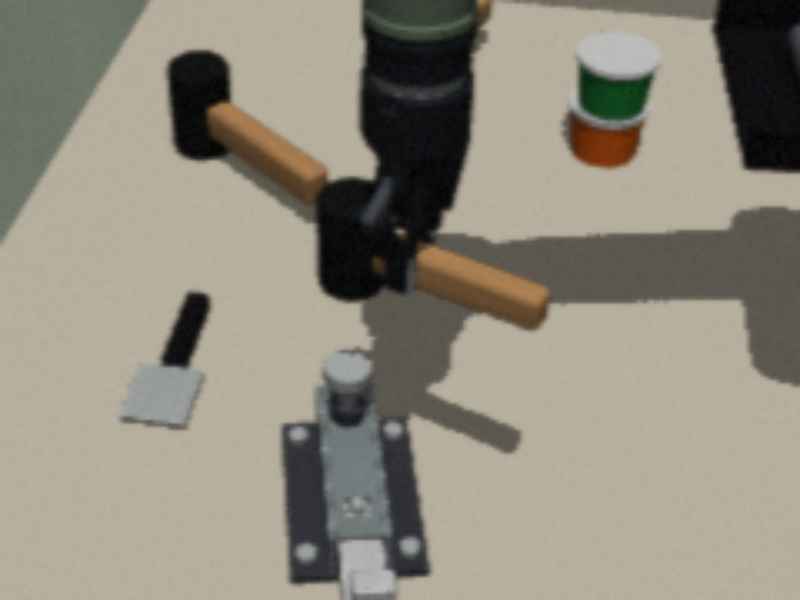

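The side crop shows the mallet level in the gripper, its head at crop (348,240) in line over the pin head at (348,370). I strike now.

Run:
```python
from h import *
import json
m=json.load(open("m.json"));p0=np.array(m["p0"]);t=np.array(m["t"])
z=lambda face:[t[0],t[1],p0[2]+face]
move_l(z(.175),.2)
r=move_l(z(.0895),.38)
s=get_state();print(r,np.round(s["position"],4)-np.array(z(.0895)),np.round(s["contact_force"],1))
move_l(z(.20),.3)
f=grab_frame("side");cv2.imwrite("pics/s3.png",cv2.resize(f["img"][120:300,170:410,::-1],(800,600)))
for d in tip_of("side","pin_top")[:2]: print(np.round(d["centre"]),d["score"])
print(proj(f,[.5665,.095,.112]),proj(f,[.5665,.095,.093]),get_state()["clock"])
```

```text
False [2.63399694e-05 1.14024930e-04 1.31932122e-04] [-0.2 -0.7 -3.6]
[270. 233.] 0.73
[274.87218332 229.79620373] [274.85971065 234.95071625] 21.6667
```

View pics/s3.png

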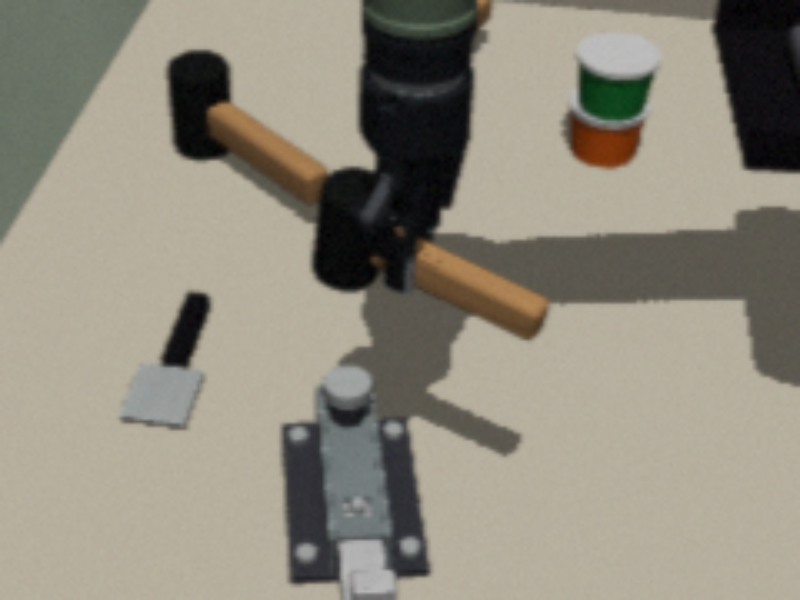

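The pin head top has dropped from crop y≈365 to ≈382, about 19 mm, and stays there without load, so it is caught. The blow turned the mallet in the grip by about 0.12 rad, head up (head 240→233, handle end 315→325). I'll cancel that tilt with the wrist and set it down at its old spot.

Run:
```python
from h import *
import json
m=json.load(open("m.json"));p0=np.array(m["p0"]);t=np.array(m["t"]);yaw=m["yaw"]
h=np.array([-.1232,.0445,0]);h/=np.linalg.norm(h)
w=np.cross(h,[0,0,1])
Rn=R.from_rotvec(w*.12)*R.from_rotvec(down(yaw));rv=Rn.as_rotvec();off=.019*Rn.as_matrix()[:,2]
G=p0+[0,0,.019]
move_l([p0[0],p0[1],p0[2]+.20],.3)
move_l(G+off+[0,0,.12],.2,rot=rv)
f=grab_frame("side");cv2.imwrite("pics/s4.png",cv2.resize(f["img"][110:245,210:390,::-1],(800,600)))
move_l(G+off+[0,0,.025],.2)
hit=move_l(G+off-[0,0,.004],.03,until_force=4)
s=get_state();print(hit,np.round(np.array(s["position"])-G-off,4),np.round(s["contact_force"],2),s["clock"])
```

```text
True [-0.0005  0.0002 -0.0018] [-0.97 -0.35  3.98] 24.8583
```

View pics/s4.png

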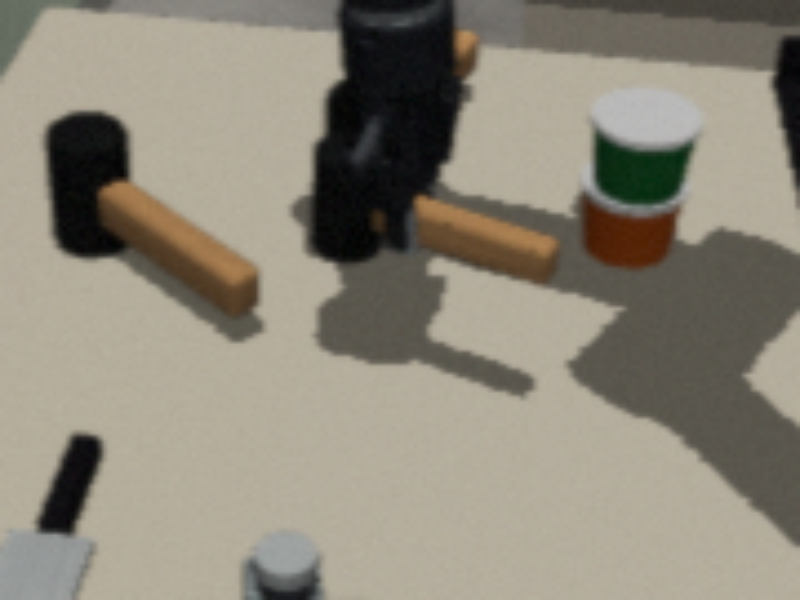

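The mallet looks level again, head at crop (345,205) and handle level to (555,255), and its face touched within 2 mm of the expected height. I release, retreat and check.

Run:
```python
from h import *
let_go();sleep(.3)
p=np.array(get_state()["position"]);move_l(p+[0,0,.18],.15)
p=np.array(get_state()["position"]);move_l([.42,-.12,.33],.3)
f=grab_frame("side");cv2.imwrite("pics/s5.png",cv2.resize(f["img"][110:320,170:450,::-1],(800,600)))
for n in("mallet_head","pin_top"):
  for d in tip_of("side",n)[:3]: print(n,np.round(d["centre"]),round(d["score"],2))
print(get_state()["clock"])
```

```text
mallet_head [285. 184.] 0.73
mallet_head [234. 148.] 0.71
mallet_head [291. 141.] 0.57
pin_top [275. 235.] 0.62
28.05
```

View pics/s5.png

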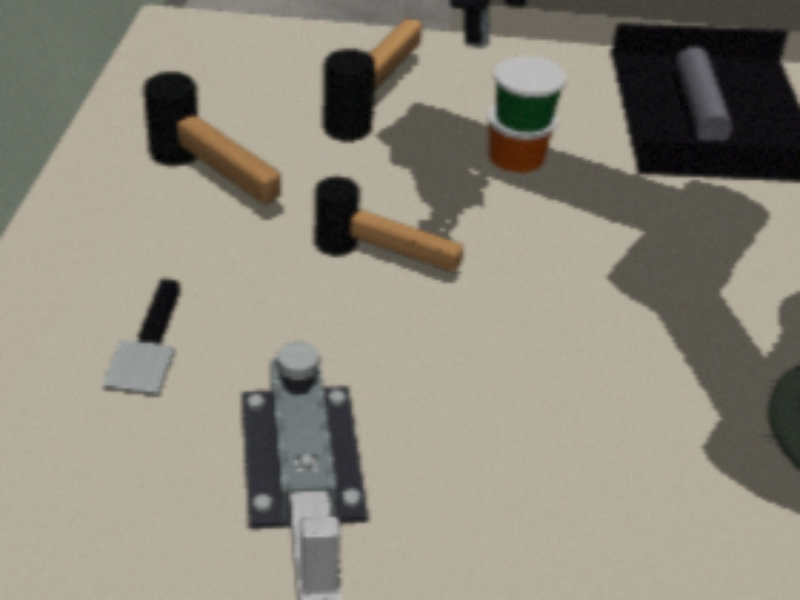

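The mallet stands upright on its head at crop (337,215). The pin is still down, with its top at full-frame (275,235) where 93 mm predicts row 235. The bar is out, and the scraper and tubs are where they were.

```bash
python3 -c "
from cell import *
print(sign_off())"
```

```text
the job is handed in; nothing more can be done
None
```

The job is handed in at about 28 s on the robot's clock: the bar is out with its button locked, one mallet blow drove the pin down and it stayed down, and the mallet stands upright on its head, with the tubs and scraper where they were (the pail was out of the last picture, but the arm never went near it).

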